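# Stack the cutlery trays stepped to dry

### The job

Stack the washed cutlery trays in alternating steps so that air gets into each one: put the blue tray lengthwise on the grey one, shifted about 4 cm along its length towards either end so that it rests on the grey tray's rim, then put the green tray on the blue one, stepped back again so that it is straight above the grey tray. Leave the grey tray where it stands and do not disturb the red one, and let go of the finished stack.

Things in the scene. Friction and masses are not known exactly. Their poses are not given: they have to be found in the camera images.
- grey_tray: Grey tray, the bottom of the stack; stands on the wooden board over the hob (its top is at z = 0.025). Open plastic tray, upright, 150 long (x) by 54 wide (y) by 36 high, walls 6 and floor 4 thick, dark drain slots, both ends alike. Origin: centre of its underside, z up. Loose, about 0.16 kg. Its rim is 36 mm above its origin.
- blue_tray: Blue tray, goes second; stands on the same board. Open plastic tray, upright, 150 long (x) by 54 wide (y) by 36 high, walls 6 and floor 4 thick, dark drain slots, both ends alike. Origin: centre of its underside, z up. Loose, about 0.16 kg. Grip it across its 54 mm width at mid-length. Stacked on the grey tray its origin is 36 mm above the grey tray's.
- green_tray: Green tray, goes on top; stands on the same board. Open plastic tray, upright, 150 long (x) by 54 wide (y) by 36 high, walls 6 and floor 4 thick, dark drain slots, both ends alike. Origin: centre of its underside, z up. Loose, about 0.16 kg. Grip it across its 54 mm width at mid-length. On top of the stack its origin is 72 mm above the grey tray's.
- red_tray: Red tray, a bystander that stays where it is, on the steel drainer to the left. Open plastic tray, upright, 150 long (x) by 54 wide (y) by 36 high, walls 6 and floor 4 thick, dark drain slots, both ends alike. Origin: centre of its underside, z up. Loose, about 0.16 kg.

How it is judged:
On the way:
1. the blue tray rests on the grey tray's rim, shifted 22 to 58 mm along its length, and is let go ((x of blue_tray in the frame of grey_tray between 0.022 and 0.058 m or x of blue_tray in the frame of grey_tray between -0.058 and -0.022 m) and y of blue_tray in the frame of grey_tray between -0.016 and 0.016 m and z of blue_tray in the frame of grey_tray between 0.03 and 0.042 m and angle between the x axis of blue_tray and the x axis of grey_tray, either way round below 0.2 rad and angle between blue_tray's own z axis and vertical below 0.08 rad and contact force between the fingers and blue_tray below 0.1 N and contact force between blue_tray and grey_tray above 0.1 N), for 0.2 s.
At the end, for the whole second after the job is handed in: Blue rests level on grey, 22 to 58 mm along it either way, 16 mm sideways; green rests level on blue, centred over grey within 20 mm along, 18 mm sideways, 20 to 65 mm from blue's centre; both parallel to grey within 11 degrees; all released, at rest; grey and red unmoved within 30 mm (all of step 1 and x of green_tray in the frame of grey_tray between -0.02 and 0.02 m and y of green_tray in the frame of grey_tray between -0.018 and 0.018 m and z of green_tray in the frame of grey_tray between 0.065 and 0.079 m and horizontal distance between green_tray and blue_tray between 0.02 and 0.065 m and angle between the x axis of green_tray and the x axis of grey_tray, either way round below 0.2 rad and angle between each of green_tray, grey_tray's own z axis and vertical below 0.08 rad and contact force between the fingers and green_tray below 0.1 N and contact force between green_tray and blue_tray above 0.1 N and linear speed of each of blue_tray, green_tray, grey_tray below 0.02 m/s); the robot touches nothing.
It fails at once if the red tray is moved by more than 30 mm (distance of red_tray from where it was at the start of the episode above 0.03 m).
It fails at once if the grey tray is moved by more than 30 mm from where it stood (distance of grey_tray from where it was at the start of the episode above 0.03 m).
It also fails if it takes over 46 s, if anything falls off the work surface, if the arm or the gripper's body presses on something with over 40 N, if the wrist force passes 120 N, or if a joint passes its speed limit or range.

### The arm

A 6-joint arm with a two-finger parallel gripper is mounted at the origin on a cart in front of the work surface, level with it; the furniture and walls round the work are solid. World frame = base frame: x ahead of the robot, y to its left, z up, the work surface at z = 0. Lengths are in m, angles in rad, forces in N, time in s.
With the tool pointing down it reaches from about 0.35 to 0.775 m from the base axis. Payload 5.5 kg.
Tool frame: the origin (TCP) lies at the very end of the fingers, on their centre line; the grasp point (between the pads) lies 19 mm behind it; z points along the fingers, y is the line along which they close (so a half turn about z gives the same grasp; the last joint's range is limited). The gripper opens to 85 mm and grips with 20 to 120 N. Pads are 22 mm wide; open, the fingers measure 114 mm over their backs; the gripper's body (76 mm by 85 mm) begins 54 mm behind the grasp point. The pads swing forward as they close: fully open they stand 13 mm farther back than shut.
Start: joints at [0.968, 0.313, 0.046, 1.304, 0, 1.431], TCP at [0.257, 0.515, 0.231] pointing down, gripper open.
Joint ranges: [-2.76, 2.76], [-0.86, 1.69], [-1.03, 1.26], [-2.2, 2.34], [-1.47, 1.5], [-3.14, 3.14]. Speed limits (rad/s): [2.57, 2.57, 3.14, 3.14, 3.14, 3.14].

### API

Orientations are given as [roll, pitch, yaw] about the fixed x, y, z axes, in that order (R = Rz(yaw) Ry(pitch) Rx(roll)).
In Python, from plant import get_obs, camera, sign_off gives the robot as it stands. The module is installed in compiled form; this text tells all that it offers.
- The arm moves only by the tool servo_tool, never from a script. Its argument "motion" is a list of rows, each an object with "linear": the shift along the tool's x, y, z in mm, a list of three; "spin": the turn about the tool's z in rad. In form: [{"linear": [x, y, z], "spin": spin}, ...]. A call has 1 to 10 rows; each row is the pose to reach, as a shift and turn from the pose commanded when the call began, along the tool's axes at that moment; what a row does not reach only later rows make up. A row lasts 1/10 s, in which the tool goes at most 50 mm and 8.59 degrees, less where a joint would pass 70% of its speed; a pose out of reach is approached as far as the arm can. A call with a gripper value outside its range is refused whole. "gripper" is the opening in per cent of the stroke, from 0 (shut) to 100 (fully open), set as the call begins (left out, the last holds). The fingers move at their own pace and stop on an object; "grip_force" is the grip in N (left out, the last holds). Time passes only in rows, so rows that repeat a pose let the fingers close. It gives the time, the measured TCP pose, the force, the opening and the grip force at its end, in the units of the state.
- get_obs(): the state, without advancing time (a new reading comes with each control period).
- camera(name): name is "side" or "top"; returns a dict with "image" (384x512x3 uint8, blue, green, red), "depth" (384x512 float32, m along the optical axis (not along the pixel's ray), 0 where there is no reading), "mtx" (3x3 intrinsics, pixels), "T" (4x4, takes a point from camera to world coordinates). Camera axes: x right, y down, z forward; pixel columns grow to the right and rows downward; lengths in m; the calibration is good to about 2 mm. A picture is of the moment at which its call begins.
- sign_off(): hands the job in; it is judged then, once.
The state is a dict: "time_s": time; "joint_pos": joint angles; "joint_velocities": joint speeds; "tau": joint torques, N m; "eef_pos": TCP position; "tool_rot": TCP orientation; "contact_force": force on the tool from outside, world axes, zero at the start; "moment": the same for the moment, N m; "gripper_width": opening from 0.0 (shut) to 1.0 (fully open); "finger_force": force on a finger pad.
Only numpy, scipy, OpenCV 4.12 (cv2) and the standard library are available. Lean on these libraries where they do the work, as an engineer would, in place of code of your own. Each camera call takes 0.05 s, during which the arm holds its last target. There are 200 camera calls.

## Working session

There is one attempt and no reset: what is moved stays moved. The work goes in short steps, Python scripts to look and compute and a tool call to move; the robot and the scene stay as the last step left them, time stands still between calls to the robot, and variables do not carry over. Pictures are saved under pics/ and viewed, at most 10 in all, crops included, and the job is handed in when it is done.

Besides the shell and the picture viewer there is one more tool, called as name(argument=value, ...), one argument or row to a line, values as JSON. servo_tool: Moves the arm, as the interface text tells. Its arguments: {"type":"object","properties":{"motion":{"type":"array"},"gripper":{"type":"number"},"grip_force":{"type":"number"}},"required":["motion"]}

```bash
mkdir -p pics
python3 - <<'E'
from plant import get_obs,camera
import cv2,numpy as np
o=get_obs();print(o)
for n in("top","side"):
    c=camera(n);cv2.imwrite(f"pics/{n}0.png",c["image"]);np.savez(f"{n}0.npz",**c);print(n,c["T"].round(3).tolist(),c["mtx"].tolist())
E
```

```text
{'time_s': 0.0, 'joint_pos': array([9.68409770e-01, 3.13969939e-01, 4.49941772e-02, 1.30359454e+00,
       1.44480049e-05, 1.43120798e+00]), 'joint_velocities': array([ 8.07671477e-06, -1.30315804e-04,  8.73704005e-04, -4.51456489e-04,
       -5.62195119e-04,  5.68482325e-04]), 'tau': array([ 6.46738999e-05, -4.80624318e+01,  2.98532653e+01,  1.92243420e-02,
       -2.70103501e-04, -2.34168772e-05]), 'eef_pos': array([0.25642321, 0.51409806, 0.23043241]), 'tool_rot': array([-3.13983794e+00, -2.61130475e-04,  2.67879420e+00]), 'contact_force': array([ 0.20395967, -0.66217946,  0.30335651]), 'moment': array([-0.01357795, -0.02827939, -0.00083382]), 'finger_force': 0.0, 'gripper_width': 1.00150128207529}
top [[-0.172, -0.961, 0.216, 0.314], [-0.985, 0.169, -0.033, 0.29], [-0.005, -0.218, -0.976, 0.905], [0.0, 0.0, 0.0, 1.0]] [[365.4656549081178, 0.0, 254.38015028934072], [0.0, 365.4656549081178, 189.59998299533405], [0.0, 0.0, 1.0]]
side [[-0.99, -0.104, 0.092, 0.39], [-0.137, 0.643, -0.754, 1.135], [0.019, -0.759, -0.651, 0.779], [0.0, 0.0, 0.0, 1.0]] [[413.7565454234128, 0.0, 251.016641073438], [0.0, 413.7565454234128, 190.0451101882783], [0.0, 0.0, 1.0]]
```

View pics/top0.png

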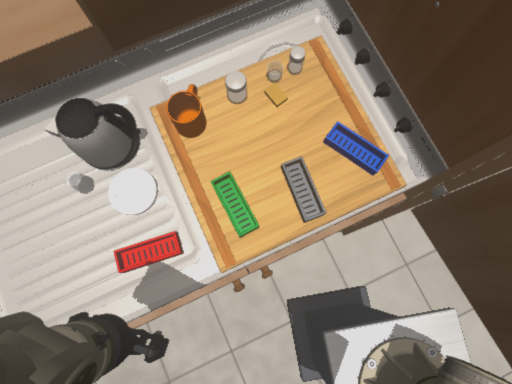

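View pics/side0.png

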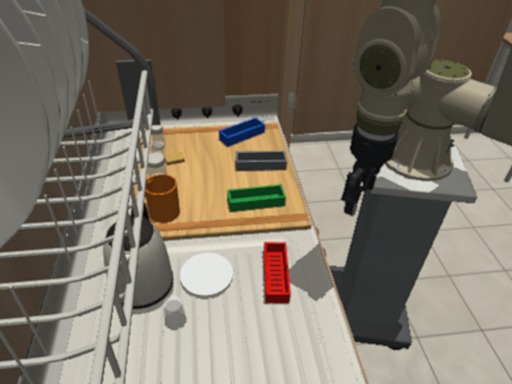

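The top view shows green (235,204), grey (303,189), blue (356,149) and red (149,252). Next I'll locate the rims using colour plus depth.

```bash
cat > h.py <<'E'
import cv2,numpy as np
from plant import get_obs,camera
def cloud(c):
    v,u=np.mgrid[:384,:512];d=c["depth"];K=c["mtx"]
    p=np.stack([(u-K[0,2])/K[0,0]*d,(v-K[1,2])/K[1,1]*d,d],-1)
    return p@c["T"][:3,:3].T+c["T"][:3,3]
def mask(c,n):
    h=cv2.cvtColor(c["image"],cv2.COLOR_BGR2HSV);H,S,V=cv2.split(h)
    if n=="grey": return S<60
    a,b={"green":(45,85),"blue":(105,130),"red":(0,4)}[n]
    return (H>=a)&(H<=b)&(S>120)
def rim(c,n,z,tol=.006,near=None):
    P=cloud(c);m=mask(c,n)&(abs(P[...,2]-z)<tol)&(c["depth"]>0)
    if near is not None: m&=np.hypot(P[...,0]-near[0],P[...,1]-near[1])<.1
    m=m.astype(np.uint8)
    q=P[m>0]
    (ctr,(w,h),a)=cv2.minAreaRect((q[:,:2]*1000).astype(np.float32))
    if w<h:a+=90
    a=(a+90)%180-90
    return np.array(ctr)/1000,max(w,h),min(w,h),a,np.median(q[:,2]),len(q)
E
python3 - <<'E'
from h import *
for v in("top","side"):
    c=np.load(f"{v}0.npz");P=cloud(c)
    g=P[189,303] if v=="top" else P[160,261]
    print(v,g.round(3))
    for n,z in(("green",.061),("blue",.061),("grey",.061),("red",.04)):
        print(n,rim(c,n,z,.006 if n!="red" else .03,g if n=="grey" else None))
E
```

```text
top [0.489 0.142 0.03 ]
green (array([0.4775043 , 0.31353577]), 148.84539794921875, 51.87260818481445, 18.08014488220215, np.float64(0.06150234531941917), 362)
blue (array([ 0.5647785 , -0.00162715]), 147.63426208496094, 54.63611602783203, 44.67811584472656, np.float64(0.06152684978665435), 339)
grey (array([0.4854624 , 0.14640846]), 148.8594970703125, 53.76346969604492, 11.305660247802734, np.float64(0.06145512391088048), 419)
red (array([0.40296313, 0.5333244 ]), 150.09523010253906, 53.73712158203125, -81.98408603668213, np.float64(0.031136166136706833), 952)
side [0.486 0.122 0.029]
green (array([0.47632236, 0.31434052]), 148.02305603027344, 58.32941436767578, 17.757171630859375, np.float64(0.05949126351009126), 338)
blue (array([ 5.62884399e-01, -3.18008423e-04]), 150.38381958007812, 59.32380676269531, 43.0133056640625, np.float64(0.059248580382299576), 212)
grey (array([0.48478531, 0.14698827]), 146.4174041748047, 59.06532287597656, 10.926348686218262, np.float64(0.05919173579612569), 269)
red (array([0.40150894, 0.53347418]), 153.0674591064453, 52.9489631652832, -81.82318687438965, np.float64(0.03216573016246954), 850)
```

```bash
cat >> h.py <<'E'
def go(x,y,z,deg):
    o=get_obs();p=o["eef_pos"];w=o["tool_rot"][2]
    d=np.array([x,y,z])-p
    c,s=np.cos(w),np.sin(w)
    dy=(np.radians(deg)-w+np.pi)%(2*np.pi)-np.pi
    print("linear",(1000*np.array([c*d[0]+s*d[1],s*d[0]-c*d[1],-d[2]])).round(1),"spin",round(-dy,3),"t",o["time_s"],"j6",o["joint_pos"][5].round(2),"rpy",o["tool_rot"].round(4))
E
python3 -c "
from h import *
go(.564,-.001,.2,224)"
```

```text
linear [-505.2 -323.6   30.5] spin -1.231 t 0.1 j6 1.43 rpy [-3.1399e+00 -2.0000e-04  2.6788e+00]
```

servo_tool(
  motion=[
    {"linear":[-50,-32,3],"spin":-0.12},
    {"linear":[-88,-56,6],"spin":-0.24},
    {"linear":[-126,-81,9],"spin":-0.36},
    {"linear":[-164,-105,12],"spin":-0.48},
    {"linear":[-202,-129,15],"spin":-0.6},
    {"linear":[-240,-154,18],"spin":-0.72},
    {"linear":[-278,-178,20],"spin":-0.84},
    {"linear":[-316,-202,22],"spin":-0.96},
    {"linear":[-354,-227,24],"spin":-1.08},
    {"linear":[-392,-251,26],"spin":-1.2},
  ],
  gripper=100,
  grip_force=40,
)

```text
time_s: 1.1
eef_pos: [0.4958, 0.1131, 0.2049]
tool_rot: [3.141, -0.0, -2.4]
contact_force: [0.8, -0.3, -0.6]
gripper_width: 0.999
finger_force: 0.0
```

```bash
python3 -c "
from h import *
go(.564,-.001,.12,224)"
```

```text
linear [  26.8 -130.2   84.9] spin -0.026 t 1.1 j6 -0.68 rpy [ 3.1411e+00 -3.0000e-04 -2.3996e+00]
```

servo_tool(
  motion=[
    {"linear":[7,-33,20],"spin":-0.01},
    {"linear":[14,-66,42],"spin":-0.02},
    {"linear":[20,-99,64],"spin":-0.026},
    {"linear":[25,-120,78],"spin":-0.026},
    {"linear":[27,-130,85],"spin":-0.026},
    {"linear":[27,-130,85],"spin":-0.026},
    {"linear":[27,-130,85],"spin":-0.026},
  ],
)

```text
time_s: 1.8
eef_pos: [0.5625, 0.0012, 0.1206]
tool_rot: [3.141, 0.0, -2.378]
contact_force: [-0.0, 0.1, -0.4]
gripper_width: 0.998
finger_force: 0.0
```

```bash
python3 -c "
from h import *
go(.564,-.001,.031,224)
c=camera('top');cv2.imwrite('pics/a.png',cv2.resize(c['image'][60:260,200:450],None,fx=2,fy=2));c=camera('side');print(rim(c,'blue',.061))"
```

```text
linear [ 0.4 -2.7 89.6] spin -0.004 t 1.8 j6 -0.9 rpy [ 3.1409e+00  1.0000e-04 -2.3780e+00]
(array([5.63277466e-01, 2.55203247e-04]), 148.0045928955078, 60.138336181640625, 43.56352233886719, np.float64(0.059167208415954686), 202)
```

View pics/a.png

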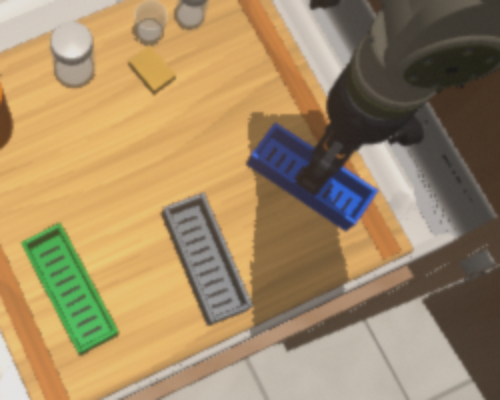

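The crop shows the gripper at about (325,165), over the blue tray's mid-length and across its width. I'll descend.

servo_tool(
  motion=[
    {"linear":[0,-2,25],"spin":0},
    {"linear":[0,-2,50],"spin":0},
    {"linear":[0,-2,70],"spin":0},
    {"linear":[0,-2,82],"spin":0},
    {"linear":[0,-2,89],"spin":0},
    {"linear":[0,-2,89],"spin":0},
    {"linear":[0,-2,89],"spin":0},
  ],
)

```text
time_s: 2.6
eef_pos: [0.5649, -0.0007, 0.0322]
tool_rot: [-3.141, 0.001, -2.378]
contact_force: [-0.1, -0.2, 0.3]
gripper_width: 1.001
finger_force: 0.0
```

servo_tool(
  motion=[
    {"linear":[0,0,0],"spin":0},
    {"linear":[0,0,0],"spin":0},
    {"linear":[0,0,0],"spin":0},
    {"linear":[0,0,0],"spin":0},
    {"linear":[0,0,0],"spin":0},
    {"linear":[0,0,0],"spin":0},
    {"linear":[0,0,0],"spin":0},
    {"linear":[0,0,0],"spin":0},
  ],
  gripper=0,
  grip_force=40,
)

```text
time_s: 3.4
eef_pos: [0.565, -0.001, 0.0323]
tool_rot: [-3.14, 0.001, -2.379]
contact_force: [-1.4, 0.0, 6.4]
gripper_width: 0.624
finger_force: 43.4
```

servo_tool(
  motion=[
    {"linear":[0,0,-15],"spin":0},
    {"linear":[0,0,-40],"spin":0},
    {"linear":[0,0,-70],"spin":0},
    {"linear":[0,0,-95],"spin":0},
    {"linear":[0,0,-110],"spin":0},
    {"linear":[0,0,-110],"spin":0},
    {"linear":[0,0,-110],"spin":0},
  ],
)

```text
time_s: 4.1
eef_pos: [0.5639, -0.0009, 0.1406]
tool_rot: [3.141, -0.0, -2.378]
contact_force: [-0.5, 1.0, -2.6]
gripper_width: 0.625
finger_force: 42.8
```

```bash
python3 -c "
from h import *
go(.524,.155,.142,191.2)
for v in('side','top'):
    c=camera(v);print(rim(c,'blue',.171,.008));print(rim(c,'grey',.061,.006,(.487,.142)))
"
```

```text
linear [-78.9 140.2  -1.4] spin 0.568 t 4.1 j6 -0.91 rpy [ 3.1411e+00 -3.0000e-04 -2.3785e+00]
(array([5.57886292e-01, 4.44717407e-05]), 147.19029235839844, 71.40081024169922, 35.20941162109375, np.float64(0.1675704746203004), 184)
(array([0.48354965, 0.14660855]), 147.82220458984375, 62.12543487548828, 9.467364311218262, np.float64(0.05962970710112442), 278)
(array([ 0.56233752, -0.00091896]), 147.365966796875, 53.34685516357422, 44.14244079589844, np.float64(0.16922134578806003), 337)
(array([0.48532608, 0.14641591]), 149.00894165039062, 53.67241668701172, 11.202150344848633, np.float64(0.06149458988935058), 424)
```

servo_tool(
  motion=[
    {"linear":[-10,18,0],"spin":0.07},
    {"linear":[-22,38,0],"spin":0.15},
    {"linear":[-36,64,0],"spin":0.26},
    {"linear":[-50,90,0],"spin":0.36},
    {"linear":[-62,112,0],"spin":0.45},
    {"linear":[-72,128,0],"spin":0.52},
    {"linear":[-79,140,0],"spin":0.57},
    {"linear":[-79,140,0],"spin":0.57},
    {"linear":[-79,140,0],"spin":0.57},
  ],
)

```text
time_s: 5.1
eef_pos: [0.5239, 0.1547, 0.1402]
tool_rot: [-3.141, -0.002, -2.947]
contact_force: [0.4, -0.3, -1.6]
gripper_width: 0.621
finger_force: 42.8
```

```bash
python3 -c "
from h import *
go(.524,.155,.074,191.2)
c=camera('top');print(rim(c,'blue',.171,.008))
"
```

```text
linear [-0.1  0.2 66.2] spin -0.0 t 5.1 j6 -0.05 rpy [-3.1413e+00 -1.8000e-03 -2.9466e+00]
(array([0.52181421, 0.1553241 ]), 145.41415405273438, 51.19367599487305, 12.092299461364746, np.float64(0.16966015558814557), 194)
```

Well aligned. I'll lower it and watch the force.

servo_tool(
  motion=[
    {"linear":[0,0,15],"spin":0},
    {"linear":[0,0,32],"spin":0},
    {"linear":[0,0,48],"spin":0},
    {"linear":[0,0,60],"spin":0},
    {"linear":[0,0,66],"spin":0},
    {"linear":[0,0,69],"spin":0},
    {"linear":[0,0,71],"spin":0},
    {"linear":[0,0,71],"spin":0},
  ],
)

```text
time_s: 5.95
eef_pos: [0.5249, 0.1549, 0.0706]
tool_rot: [3.142, 0.001, -2.948]
contact_force: [-0.0, 0.7, -1.2]
gripper_width: 0.625
finger_force: 42.8
```

servo_tool(
  motion=[
    {"linear":[0,0,1],"spin":0},
    {"linear":[0,0,2],"spin":0},
    {"linear":[0,0,2],"spin":0},
    {"linear":[0,0,2],"spin":0},
  ],
)

```text
time_s: 6.35
eef_pos: [0.5246, 0.155, 0.0685]
tool_rot: [3.142, 0.0, -2.948]
contact_force: [-0.3, -0.5, -2.1]
gripper_width: 0.625
finger_force: 42.8
```

servo_tool(
  motion=[
    {"linear":[0,0,1],"spin":0},
    {"linear":[0,0,1],"spin":0},
    {"linear":[0,0,1],"spin":0},
  ],
)

```text
time_s: 6.65
eef_pos: [0.5247, 0.1549, 0.0682]
tool_rot: [-3.142, 0.001, -2.948]
contact_force: [-2.2, -0.6, 5.5]
gripper_width: 0.625
finger_force: 43.6
```

Contact felt (+7 N). I'll release, wait, then rise.

servo_tool(
  motion=[
    {"linear":[0,0,0],"spin":0},
    {"linear":[0,0,0],"spin":0},
    {"linear":[0,0,0],"spin":0},
    {"linear":[0,0,0],"spin":0},
    {"linear":[0,0,0],"spin":0},
    {"linear":[0,0,0],"spin":0},
    {"linear":[0,0,0],"spin":0},
    {"linear":[0,0,0],"spin":0},
  ],
  gripper=100,
)

```text
time_s: 7.45
eef_pos: [0.5246, 0.1549, 0.0673]
tool_rot: [3.142, 0.0, -2.948]
contact_force: [-1.0, -0.2, -0.2]
gripper_width: 1.0
finger_force: 0.0
```

servo_tool(
  motion=[
    {"linear":[0,0,-15],"spin":0},
    {"linear":[0,0,-40],"spin":0},
    {"linear":[0,0,-75],"spin":0},
    {"linear":[0,0,-100],"spin":0},
    {"linear":[0,0,-110],"spin":0},
    {"linear":[0,0,-110],"spin":0},
  ],
)

```text
time_s: 8.05
eef_pos: [0.5255, 0.155, 0.1786]
tool_rot: [-3.141, 0.003, -2.948]
contact_force: [-0.0, 0.7, -0.6]
gripper_width: 0.999
finger_force: 0.0
```

```bash
python3 -c "
from h import *
go(.477,.3137,.12,198)
"
```

```text
linear [ 17.2 165.   58.6] spin -0.121 t 8.05 j6 -0.05 rpy [-3.1415e+00  3.1000e-03 -2.9484e+00]
```

servo_tool(
  motion=[
    {"linear":[2,20,0],"spin":-0.02},
    {"linear":[6,55,0],"spin":-0.05},
    {"linear":[9,90,10],"spin":-0.08},
    {"linear":[13,125,30],"spin":-0.1},
    {"linear":[16,150,48],"spin":-0.12},
    {"linear":[17,165,59],"spin":-0.121},
    {"linear":[17,165,59],"spin":-0.121},
    {"linear":[17,165,59],"spin":-0.121},
  ],
)

```text
time_s: 8.85
eef_pos: [0.4759, 0.313, 0.1175]
tool_rot: [-3.141, -0.002, -2.827]
contact_force: [0.7, -0.8, 0.6]
gripper_width: 1.003
finger_force: 0.0
```

```bash
python3 -c "
from h import *
go(.477,.3137,.0315,198)
for v in('top','side'):
    c=camera(v);print(rim(c,'blue',.097,.006,(.52,.15)));print(rim(c,'green',.061,.006))
    cv2.imwrite('pics/b%s.png'%v,c['image'])
c=camera('top');P=cloud(c);m=mask(c,'grey')&(abs(P[...,2]-.061)<.004)&(np.hypot(P[...,0]-.487,P[...,1]-.142)<.1)
q=P[m];a=np.radians(11.2);x=q[:,0]*np.cos(a)+q[:,1]*np.sin(a);y=-q[:,0]*np.sin(a)+q[:,1]*np.cos(a);print('grey near-end x',x.min(),y.min(),y.max(),len(q),'orig',.4855*np.cos(a)+.1464*np.sin(a)-.075,-.4855*np.sin(a)+.1464*np.cos(a))
"
```

```text
linear [-1.3  0.3 86. ] spin -0.0 t 8.85 j6 0.13 rpy [-3.1409e+00 -1.6000e-03 -2.8275e+00]
(array([0., 0.]), 0.0, 0.0, 0.0, np.float64(nan), 0)
(array([0., 0.]), 0.0, 0.0, 0.0, np.float64(nan), 0)
(array([0.52205554, 0.15573965]), 143.93333435058594, 59.88017654418945, 11.288813591003418, np.float64(0.09539642529146058), 186)
(array([0.47670163, 0.31430972]), 147.4419708251953, 57.56800079345703, 18.871990203857422, np.float64(0.05914726222676436), 347)
  return _methods._mean(a, axis=axis, dtype=dtype,
  ret = ret.dtype.type(ret / rcount)
Traceback (most recent call last):
ValueError: zero-size array to reduction operation minimum which has no identity
```

View pics/bside.png

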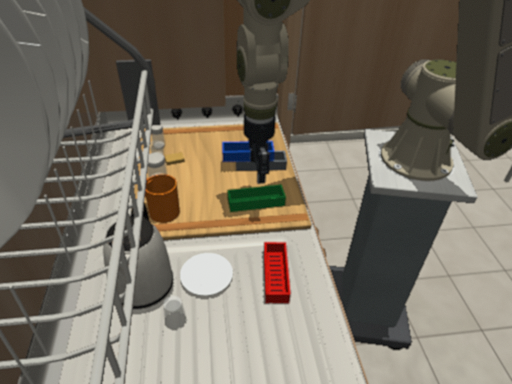

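The side view shows blue (248,151) resting on grey (278,160) with a step, and the gripper above green (256,197). The arm blocks the top view. I'll grasp green.

servo_tool(
  motion=[
    {"linear":[-1,0,25],"spin":0},
    {"linear":[-1,0,50],"spin":0},
    {"linear":[-1,0,70],"spin":0},
    {"linear":[-1,0,82],"spin":0},
    {"linear":[-1,0,87],"spin":0},
    {"linear":[-1,0,87],"spin":0},
    {"linear":[-1,0,87],"spin":0},
  ],
)

```text
time_s: 9.7
eef_pos: [0.478, 0.3141, 0.0323]
tool_rot: [3.141, 0.002, -2.828]
contact_force: [-0.2, -0.0, -0.7]
gripper_width: 1.002
finger_force: 0.0
```

servo_tool(
  motion=[
    {"linear":[0,0,0],"spin":0},
    {"linear":[0,0,0],"spin":0},
    {"linear":[0,0,0],"spin":0},
    {"linear":[0,0,0],"spin":0},
    {"linear":[0,0,0],"spin":0},
    {"linear":[0,0,0],"spin":0},
    {"linear":[0,0,0],"spin":0},
    {"linear":[0,0,0],"spin":0},
  ],
  gripper=0,
  grip_force=40,
)

```text
time_s: 10.5
eef_pos: [0.4778, 0.3142, 0.0322]
tool_rot: [3.141, 0.002, -2.827]
contact_force: [-0.0, -0.4, 6.2]
gripper_width: 0.622
finger_force: 43.8
```

servo_tool(
  motion=[
    {"linear":[0,0,-15],"spin":0},
    {"linear":[0,0,-40],"spin":0},
    {"linear":[0,0,-75],"spin":0},
    {"linear":[0,0,-110],"spin":0},
    {"linear":[0,0,-135],"spin":0},
    {"linear":[0,0,-145],"spin":0},
    {"linear":[0,0,-145],"spin":0},
  ],
)

```text
time_s: 11.2
eef_pos: [0.4777, 0.3142, 0.1771]
tool_rot: [3.141, 0.002, -2.827]
contact_force: [-0.2, 0.7, -2.9]
gripper_width: 0.623
finger_force: 43.0
```

```bash
python3 -c "
from h import *
go(.4855,.1464,.177,191.2)
c=camera('side');print(rim(c,'green',.204,.01))
" 2>&1|tail -3
```

```text
linear [ 4.45e+01 -1.62e+02  1.00e-01] spin 0.119 t 11.2 j6 0.13 rpy [ 3.1412e+00  2.1000e-03 -2.8273e+00]
(array([0.47687308, 0.31610217]), 146.91748046875, 61.945770263671875, 15.216304779052734, np.float64(0.20177820077927716), 502)
```

servo_tool(
  motion=[
    {"linear":[5,-18,0],"spin":0.02},
    {"linear":[13,-48,0],"spin":0.04},
    {"linear":[23,-84,0],"spin":0.07},
    {"linear":[33,-120,0],"spin":0.09},
    {"linear":[40,-147,0],"spin":0.11},
    {"linear":[44,-160,0],"spin":0.119},
    {"linear":[44,-162,0],"spin":0.119},
    {"linear":[44,-162,0],"spin":0.119},
    {"linear":[44,-162,0],"spin":0.119},
  ],
)

```text
time_s: 12.15
eef_pos: [0.4852, 0.1471, 0.1758]
tool_rot: [3.141, -0.001, -2.945]
contact_force: [0.1, -0.5, -1.7]
gripper_width: 0.626
finger_force: 43.1
```

```bash
python3 -c "
from h import *
go(.4855,.1464,.1065,191.2)
for v in('top','side'):
    c=camera(v);print(rim(c,'green',.206,.01));print(rim(c,'blue',.097,.006,(.52,.15)))
" 2>&1|grep -v arn
```

```text
linear [-0.2 -0.8 69.3] spin 0.001 t 12.15 j6 -0.06 rpy [ 3.1410e+00 -6.0000e-04 -2.9451e+00]
(array([0.48410535, 0.14814706]), 147.40457153320312, 52.12290573120117, 11.966309547424316, np.float64(0.20500087569747916), 351)
(array([0.52454742, 0.17336755]), 151.07168579101562, 46.4320068359375, -3.2948379516601562, np.float64(0.09783627130766726), 129)
(array([0.48394299, 0.14698889]), 146.35873413085938, 65.6919174194336, 8.542596817016602, np.float64(0.20221822377915277), 339)
(array([0.52236963, 0.15581232]), 142.99560546875, 59.05965042114258, 10.649300575256348, np.float64(0.09464735081601239), 244)
```

servo_tool(
  motion=[
    {"linear":[0,-1,15],"spin":0},
    {"linear":[0,-1,32],"spin":0},
    {"linear":[0,-1,48],"spin":0},
    {"linear":[0,-1,60],"spin":0},
    {"linear":[0,-1,66],"spin":0},
    {"linear":[0,-1,69],"spin":0},
    {"linear":[0,-1,70],"spin":0},
    {"linear":[0,-1,70],"spin":0},
  ],
)

```text
time_s: 13.05
eef_pos: [0.486, 0.1453, 0.1068]
tool_rot: [3.142, 0.001, -2.946]
contact_force: [0.7, 1.1, -2.1]
gripper_width: 0.622
finger_force: 43.1
```

servo_tool(
  motion=[
    {"linear":[0,0,1],"spin":0},
    {"linear":[0,0,1],"spin":0},
    {"linear":[0,0,1],"spin":0},
  ],
)

```text
time_s: 13.35
eef_pos: [0.4858, 0.1452, 0.1056]
tool_rot: [3.142, 0.001, -2.946]
contact_force: [-0.0, -0.3, -2.3]
gripper_width: 0.622
finger_force: 43.1
```

servo_tool(
  motion=[
    {"linear":[0,0,1],"spin":0},
    {"linear":[0,0,1],"spin":0},
    {"linear":[0,0,1],"spin":0},
  ],
)

```text
time_s: 13.65
eef_pos: [0.4856, 0.1452, 0.1043]
tool_rot: [3.142, 0.0, -2.946]
contact_force: [-0.1, 0.7, -1.9]
gripper_width: 0.626
finger_force: 43.1
```

servo_tool(
  motion=[
    {"linear":[0,0,0.5],"spin":0},
    {"linear":[0,0,0.5],"spin":0},
    {"linear":[0,0,0.5],"spin":0},
  ],
)

```text
time_s: 13.95
eef_pos: [0.4856, 0.1452, 0.1042]
tool_rot: [-3.142, 0.0, -2.946]
contact_force: [-1.9, -1.1, 3.2]
gripper_width: 0.626
finger_force: 43.6
```

Contact again. I'll release, rise and move clear.

servo_tool(
  motion=[
    {"linear":[0,0,0],"spin":0},
    {"linear":[0,0,0],"spin":0},
    {"linear":[0,0,0],"spin":0},
    {"linear":[0,0,0],"spin":0},
    {"linear":[0,0,0],"spin":0},
    {"linear":[0,0,0],"spin":0},
    {"linear":[0,0,0],"spin":0},
    {"linear":[0,0,0],"spin":0},
  ],
  gripper=100,
)

```text
time_s: 14.75
eef_pos: [0.4856, 0.1452, 0.1038]
tool_rot: [3.142, 0.0, -2.946]
contact_force: [0.9, 0.5, -0.7]
gripper_width: 1.001
finger_force: 0.0
```

servo_tool(
  motion=[
    {"linear":[0,0,-15],"spin":0},
    {"linear":[0,0,-40],"spin":0},
    {"linear":[0,0,-75],"spin":0},
    {"linear":[0,0,-100],"spin":0},
    {"linear":[0,25,-110],"spin":0},
    {"linear":[0,65,-110],"spin":0},
    {"linear":[0,105,-110],"spin":0},
    {"linear":[0,135,-110],"spin":0},
    {"linear":[0,150,-110],"spin":0},
    {"linear":[0,150,-110],"spin":0},
  ],
)

```text
time_s: 15.75
eef_pos: [0.4559, 0.2938, 0.2136]
tool_rot: [3.142, -0.0, -2.944]
contact_force: [-0.1, 0.0, 0.0]
gripper_width: 1.004
finger_force: 0.0
```

```bash
python3 -c "
from h import *
for v in('top','side'):
    c=camera(v);print(rim(c,'green',.133,.008));print(rim(c,'blue',.097,.006,(.52,.15)))
    print(rim(c,'red',.04,.03),rim(c,'grey',.061,.006,(.42,.134)))
    cv2.imwrite('pics/c%s.png'%v,c['image'])
" 2>&1|grep -v arn
```

```text
return _methods._mean(a, axis=axis, dtype=dtype,
  ret = ret.dtype.type(ret / rcount)
(array([0., 0.]), 0.0, 0.0, 0.0, np.float64(nan), 0)
(array([0., 0.]), 0.0, 0.0, 0.0, np.float64(nan), 0)
(array([0.40276654, 0.53324634]), 149.81056213378906, 53.39451599121094, -81.95616436004639, np.float64(0.03344115632942746), 916) (array([0., 0.]), 0.0, 0.0, 0.0, np.float64(nan), 0)
(array([0.48346118, 0.14610878]), 148.52981567382812, 62.025230407714844, 10.468663215637207, np.float64(0.13043940967134104), 295)
(array([0.52079913, 0.15689029]), 146.15948486328125, 56.101436614990234, 9.806648254394531, np.float64(0.09556362021583642), 179)
(array([0.40196234, 0.53330322]), 152.93553161621094, 52.21649169921875, -81.93396949768066, np.float64(0.03207061100345976), 851) (array([0.46377911, 0.14276535]), 103.18550109863281, 59.21528625488281, 11.718751907348633, np.float64(0.05906280554995458), 97)
```

View pics/cside.png

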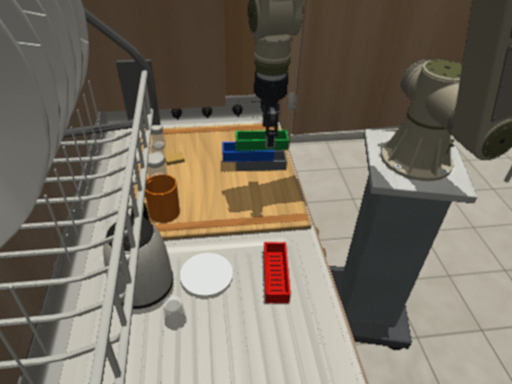

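The side view shows grey (285,162), blue (250,151) and green (262,140) stacked in alternating steps. The gripper is clear and red is unmoved. The measured offsets are about 38 mm for blue and 2 mm for green.

```bash
python3 -c "
from plant import sign_off
print(sign_off())"
```

```text
the job is handed in; nothing more can be done
None
```

The stack is finished, released and handed in at about 16 s of the 46 s allowed: side-camera measurements put blue about 38 mm along grey and green within about 2 mm of straight above grey, with red unmoved; the final verdict was not reported back.

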